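# Spring the idler roller into its stand

### The job

Take the sprung roller from its wooden cradle and fit it into the roller stand: press its sprung pin in against the tall cheek so that the roller goes down between the cheeks, and let it spring out so that both pins sit fully home in the two recesses, sprung pin in the tall cheek, fixed pin in the short one. Let go of it and leave the things lying around where they are.

Things in the scene. Friction and masses are not known exactly. Their poses are not given: they have to be found in the camera images.
- roller: Loose roller, about 0.25 kg: rubber barrel, diameter 36, length 66 mm; hubs, diameter 14, out to y = -45 and +45 mm; a 10 mm pin with bevelled tip on each end. Origin: middle of the barrel; y is its axis. At +y the FIXED pin, 11 mm out of its hub. At -y (brass ring on the hub) the SPRUNG pin, 25 mm out when free (tip y = -70 mm), can be pushed in 22 mm. 126 mm overall, 104 compressed.
- plunger (a joint): How far the roller's sprung pin is pushed in, in m: 0 = out, 0.022 = fully in. Spring force 2.4 N at 0 plus 0.3 N per mm; the pin is smooth (friction about 0.2). Reads about 0.002 with both pins home in the recesses, 0.009 with one home and the other against a cheek's face, 0.016 with both against the faces.
- pin_tip (a point): The tip of the roller's fixed pin, on the roller's axis, at y = +56 mm in the roller's frame.
- stand: Fixed roller stand: dark foot plate 84 (x) x 196 (y) x 12 mm, origin under its middle on the bench top, z up. Two posts on it carry an aluminium U-shaped yoke with two upright cheeks, 50 mm wide (x), 14 mm thick; their flat inner faces are 110 mm apart, at y = -55 mm (TALL cheek) and y = +55 mm (SHORT cheek). With the roller home, its origin is at x = 0, y = +6 mm here.
- tall_side (a point): Point on the foot plate's top (z = 12 mm) below the TALL cheek's inner face, at x = 0, y = -55 mm of the stand. In that face is a round blind recess for the sprung pin, 14 mm in diameter, 7 mm deep, at x = 0. The cheek's flat top is 36 mm above the recess centre. The yoke's crossbar lies 36 mm and more below the recess centres.
- short_side (a point): Same point below the SHORT cheek (y = +55 mm). Its recess, for the fixed pin, is alike and at the same height; its flat top is only 12 mm above the recess centre. The yoke is clamped at another height each time and that is NOT measured: recess centres are 66 to 84 mm above the bench; find them by touch (the short cheek's top, a pin dropping in) or by eye.
- cradle: Fixed wooden cradle that holds the roller at the start: board 70 (x) x 110 (y) x 10 mm, origin under its middle, with two vees 8 mm thick at y = -40 and +40 mm that carry the hubs, the roller's axis along the cradle's y, 52 mm above the bench. Between the vees 72 mm are free for fingers; the vees rise 4 mm above the axis and reach 22 mm to either side.
- jar: Bystander: a closed screw-lid jar, 55 mm across, 68 mm tall; origin under its middle, on the bench.
- slab: Bystander: a flat banded stone slab, 67 x 94 x 8 mm; origin under its middle, on the bench.
- calliper: Bystander: a flat steel calliper, 50 x 155 x 10 mm; origin under its middle, on the bench.
- tape: Bystander: a roll of tape lying flat, 62 mm across, 19 mm tall; origin under its middle, on the bench.
- stone: Bystander: a lump of rough stone, 44 x 52 x 36 mm; origin under its middle, on the bench.
- flat_pliers: Bystander: pliers lying flat, 49 x 152 x 13 mm; origin under its middle, on the bench.
- box_of_stones: Bystander: a closed wooden box, 98 x 152 x 50 mm; origin under its middle, on the bench.
There are look-alikes about, which are no part of the job. Leave any blue look-alike of the roller alone.

How it is judged:
By the outcome, as a careful person would: the job done as asked, in the order asked, and still so for the second after the job is handed in, with the robot touching nothing.
It also fails if it takes over 45 s, if anything falls off the work surface, if the arm or the gripper's body presses on something with over 40 N, if the wrist force passes 120 N, or if a joint passes its speed limit or range.

### The arm

A 6-joint arm with a two-finger parallel gripper is mounted at the origin on a cart in front of the work surface, level with it; the furniture and walls round the work are solid. World frame = base frame: x ahead of the robot, y to its left, z up, the work surface at z = 0. Lengths are in m, angles in rad, forces in N, time in s.
With the tool pointing down it reaches from about 0.375 to 0.975 m from the base axis. Payload 3.8 kg.
Tool frame: the origin (TCP) lies between the finger pads; the fingertips stand 22 mm ahead of it and the grasp point (between the pads) lies 3 mm ahead of it (bot.finger_overhang is the distance from the TCP to the fingertips, in m); x points along the fingers, y is the direction in which the jaws open and shut, and the axes are right-handed (so a half turn about x gives the same grasp; the last joint's range is limited). The gripper opens to 85 mm and grips with 20 to 120 N. Pads are 22 mm wide; open, the fingers measure 114 mm over their backs; the gripper's body (76 mm by 85 mm) begins 54 mm behind the grasp point. The pads swing forward as they close: fully open they stand 13 mm farther back than shut.
Start: joints at [1.111, 0.264, 1.604, -0, 1.274, -0.037], TCP at [0.277, 0.616, 0.253] pointing down, gripper open.
Joint ranges: [-2.63, 2.63], [-0.94, 2.18], [0.31, 2.57], [-1.31, 4.45], [0, 2.66], [-2.55, 2.55]. Speed limits (rad/s): [2.57, 2.57, 3.14, 3.14, 3.14, 3.14].

### API

Orientations are given as a rotation vector (axis times angle).
In Python, from workcell import bot gives the robot as it stands. The module is installed in compiled form; this text tells all that it offers.
- The arm moves only by the tool arm_command, never from a script. Its argument "series" is a list that holds one entry, the list of rows, each a list of 7 numbers: the turn, a rotation vector about the tool's x, y, z in rad, then the shift along the tool's x, y, z in cm, then the opening, from 0 (shut) to 1 (fully open). In form: [[[rx, ry, rz, x, y, z, grip], ...]]. A call has 1 to 10 rows; each row shifts and turns the pose as measured when the row begins, along the tool's axes as they then stand; what a row does not reach is not made up. A row lasts 1/10 s, in which the tool goes at most 50 mm and 8.59 degrees, less where a joint would pass 70% of its speed; a pose out of reach is approached as far as the arm can. A call is refused whole if a number of a shift passes 5 or a number of a turn 0.15, either way. A call with a gripper value outside its range is refused whole. The fingers move at their own pace and stop on an object; "newtons" is the grip in N (left out, the last holds). Time passes only in rows, so rows that do not move let the fingers close. It gives the time, the measured TCP pose, the force and the opening at its end, in the units of the state.
- bot.read_state(): the state, without advancing time (a new reading comes with each control period).
- bot.read_camera(name): name is "scene" or "top" or "wrist"; returns (picture, depth): 384x512x3 uint8, blue, green, red; 384x512 float32, m along the optical axis (not along the pixel's ray), 0 where there is no reading.
- bot.camera_info(name): a dict with "K" (3x3 intrinsics, pixels), "extrinsics" (4x4, takes a point from camera to world coordinates). Camera axes: x right, y down, z forward; pixel columns grow to the right and rows downward; lengths in m; the calibration is good to about 2 mm. A picture is of the moment at which its call begins: read the wrist's pose just before it. camera_info takes no time and is no camera call; for the wrist camera it gives the pose at the moment of the call.
- bot.finish_job(): hands the job in, once; it reports no verdict.
The state is a dict: "time": time; "q": joint angles; "joint_vel": joint speeds; "joint_torque": joint torques, N m; "tool_pos": TCP position; "tcp_rot": TCP orientation; "wrist_force": force on the tool from outside, world axes, zero at the start; "torque": the same for the moment, N m; "width": opening from 0.0 (shut) to 1.0 (fully open).
Only numpy, scipy, OpenCV 4.12 (cv2) and the standard library are available. Lean on these libraries where they do the work, as an engineer would, in place of code of your own. Each camera call takes 0.05 s, during which the arm holds its last target.

## Working session

There is one attempt and no reset: what is moved stays moved. The work goes in short steps, Python scripts to look and compute and a tool call to move; the robot and the scene stay as the last step left them, time stands still between calls to the robot, and variables do not carry over. Pictures are saved under pics/ and viewed, and the job is handed in when it is done.

Besides the shell and the picture viewer there is one more tool, called as name(argument=value, ...), one argument or row to a line, values as JSON. arm_command: Moves the arm, as the interface text tells. Its arguments: {"type":"object","properties":{"series":{"type":"array"},"newtons":{"type":"number"}},"required":["series"]}

```bash
mkdir -p pics; cat > h.py <<'E'
import numpy as np,cv2
from workcell import bot
from scipy.spatial.transform import Rotation as R
def grab(name,fn=None):
    T=np.array(bot.camera_info(name)["extrinsics"]);K=np.array(bot.camera_info(name)["K"])
    im,d=bot.read_camera(name)
    np.savez('last_%s.npz'%name,im=im,d=d,T=T,K=K)
    if fn: cv2.imwrite('pics/'+fn,im)
    return im,d,T,K
def load(name):
    z=np.load('last_%s.npz'%name);return z['im'],z['d'],z['T'],z['K']
def cloud(d,T,K):
    v,u=np.mgrid[:d.shape[0],:d.shape[1]]
    P=np.stack([(u-K[0,2])/K[0,0]*d,(v-K[1,2])/K[1,1]*d,d],-1)
    return P@T[:3,:3].T+T[:3,3]
def proj(p,T,K):
    q=(np.asarray(p)-T[:3,3])@T[:3,:3]
    q=q@K.T
    return q[...,:2]/q[...,2:]
E
python3 - <<'E'
from h import *
s=bot.read_state();print({k:np.round(v,3).tolist() for k,v in s.items()},bot.finger_overhang)
for n in('scene','top'): 
    im,d,T,K=grab(n,n+'0.png');print(n,T.round(3).tolist(),K.tolist())
E
```

```text
{'time': 0.0, 'q': [1.111, 0.265, 1.605, -0.0, 1.274, -0.037], 'joint_vel': [-0.001, -0.0, 0.001, -0.001, -0.0, 0.0], 'joint_torque': [0.002, -51.512, -36.732, 0.0, 0.013, 0.0], 'tool_pos': [0.277, 0.615, 0.252], 'tcp_rot': [0.33, 1.546, -0.333], 'wrist_force': [1.438, -0.014, 0.124], 'torque': [0.017, 0.024, -0.031], 'width': 1.0} 0.022
scene [[0.622, -0.523, 0.583, -0.175], [-0.783, -0.42, 0.459, -0.57], [0.005, -0.742, -0.671, 0.91], [0.0, 0.0, 0.0, 1.0]] [[412.52601072946055, 0.0, 255.21243060286452], [0.0, 412.52601072946055, 194.33962710871037], [0.0, 0.0, 1.0]]
top [[-0.015, -0.986, 0.168, 0.335], [-1.0, 0.014, -0.007, 0.006], [0.004, -0.168, -0.986, 1.272], [0.0, 0.0, 0.0, 1.0]] [[419.8405393256361, 0.0, 258.00906927459715], [0.0, 419.8405393256361, 183.26118040414363], [0.0, 0.0, 1.0]]
```

View pics/top0.png

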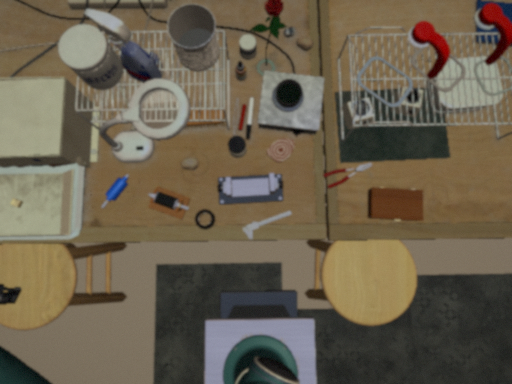

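View pics/scene0.png

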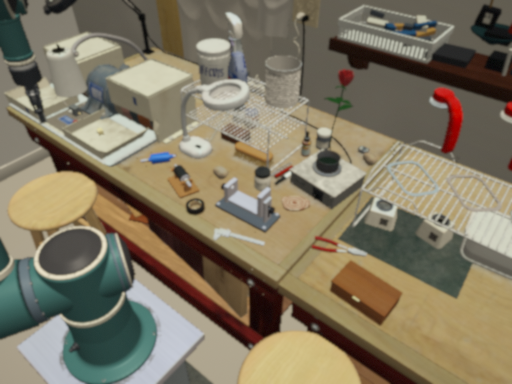

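Top view: the black roller in its wooden cradle is at about (169,202). The blue look-alike lies at (115,190) and I leave it alone. The stand is at (251,189). I'll enlarge both to confirm.

```bash
python3 - <<'E'
from h import *
im,d,T,K=load('top')
c=im[165:235,95:300];cv2.imwrite('pics/c1.png',cv2.resize(c,None,fx=3.9,fy=3.9,interpolation=cv2.INTER_CUBIC))
im2,d2,T2,K2=load('scene')
c=im2[140:240,140:300];cv2.imwrite('pics/c2.png',cv2.resize(c,None,fx=5,fy=5,interpolation=cv2.INTER_CUBIC))
P=cloud(d,T,K)
# heights
Z=P[...,2]
np.set_printoptions(linewidth=250,precision=0,suppress=True)
print(1000*Z[186:220:2,146:194:3]);print(1000*Z[170:210:2,214:290:4])
for p in [(169,202),(251,189),(115,190)]: print(P[p[1],p[0]]*1000)
E
```

```text
[[-1. -1. -1.  0. 10. -3. -3.  5.  1. -4.  0. -1. -4.  1. -1.  2.]
 [-3.  0.  1.  2.  7.  5. -1. -2. -2. -3. -4. -7. -1. -4. -0.  0.]
 [-2. -2. -0. 49.  8.  9.  4.  8. -3. -2.  2. -0. -3.  3. -3.  1.]
 [-2. -3.  2. 50. 59. 53.  8.  5.  9. 11. -3.  2.  1. -3. -3. -3.]
 [ 3. 55. 55. 54. 63. 68. 57.  6.  7. 10. 12. 10.  2. -5. -5.  2.]
 [ 4. -6. 56. 69. 66. 67. 65. 61. 59. 14. 13.  6. 11. 13.  1. -0.]
 [-1. -0. 47. 65. 65. 69. 67. 68. 66. 67. 56.  6.  6. 11. 12. -3.]
 [ 2.  1. 53. 65. 68. 70. 68. 69. 69. 69. 66. 48. 54. 11.  5.  3.]
 [-5. -1. 53. 54. 65. 66. 66. 65. 69. 68. 69. 50. 40.  8. 10. -3.]
 [ 0. -2.  8. 11. 11. 61. 60. 67. 68. 68. 64. 58. 30. 13.  2. -4.]
 [-4. 10. 11.  9.  7.  6. 53. 58. 67. 66. 52. 56. 58. 50. -4. -5.]
 [-1. -1. 11.  9.  5.  7. 13.  7. 54. 63. 39. 46. 54. 58. 53.  0.]
 [ 2. -2. -0.  1.  7. 13.  7. 12.  6.  9. 55. 39. 13.  8. -0. -1.]
 [-1. -3. -1. -1.  3. -2. 10.  8.  7.  5.  7.  9.  8.  4.  4. -3.]
 [-3.  2. -8. -3. -0. -3. -3. -2.  4. 10.  4.  8.  7. -4.  0.  0.]
 [-1.  5. -0. -1. -2. -1.  3. -4.  3. 10. 14.  3.  7.  1.  1. -2.]
 [ 3. -4. -2. -5.  1. -2. -0
[... 1731 characters left out ...]
3.   11.   12.   11.    5.   11.   11.   13.   12.   11.   -2.]
 [  -5.    2.   13.   13.   10.   13.   13.   12.   12.   13.   11.   12.   10.   13.    9.   16.   10.   12.    0.]
 [  -4.   -0.   17.    7.    9.    8.   13.   10.   13.   14.    7.   16.    4.   -4.   -1.   -4.    2.    2. 1272.]
 [   5.    3.    6.    6.   -2.   -6.   -1.   -4.   -1.    0.    1.   -0.   -2.   -6.   -1.   -0.    1.    5.   -3.]
 [  -1.   -4.    1.   -1.   -4.    4.    1.   -1.    1.    4.   -0.   -0.   -2.   -2.    1.   -3.    3.   -2.   -4.]
 [   4.   -3.   -1.    2.   -1.    0.   -3.    2.    0.    0.   -2.   -2.   -1.    2.   -4.   -1.   -2.   -3.   -0.]]
[489. 255.  68.]
[527.  19.  46.]
[532. 425.  31.]
```

View pics/c1.png

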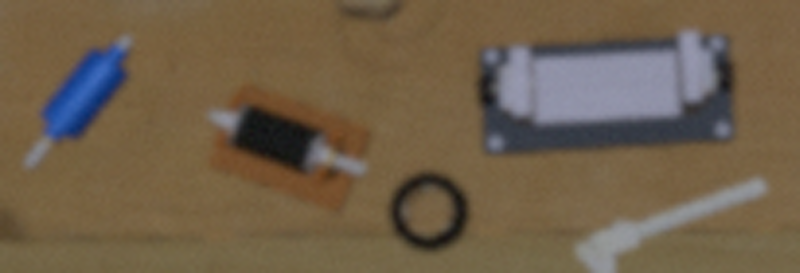

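View pics/c2.png

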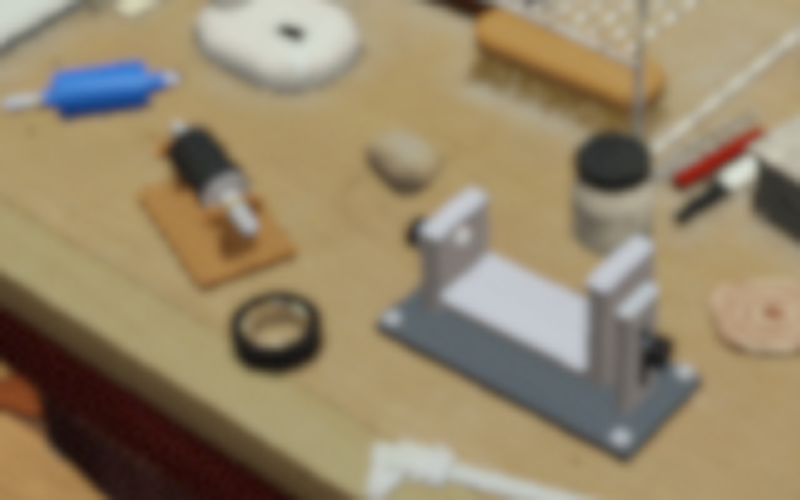

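The crops confirm the roller: black barrel and a brass ring on the longer pin, at (169,202), with the sprung end pointing right. The tall cheek is the stand's right one: its top reads about 114 mm and the short one's about 90, so the recesses are at about 78 mm. Next I fit the poses.

```bash
python3 - <<'E'
from h import *
im,d,T,K=load('top');P=cloud(d,T,K).copy();g=im.max(2)
np.set_printoptions(precision=4,suppress=True)
def ax(p):
    c=p.mean(0);u,s,vt=np.linalg.svd(p[:,:2]-c[:2],full_matrices=False);v=vt[0]; v=v*np.sign(v[1]);return c,v,np.arctan2(-v[0],v[1])
sub=np.zeros(g.shape,bool);sub[185:222,144:200]=1
m=sub&(P[...,2]>.045)&(P[...,2]<.08)
c,v,y=ax(P[m]);print('roller all',c,v,y,m.sum())
mb=m&(g<70)&(P[...,2]>.055); c,v,y=ax(P[mb]);print('barrel',c,v,y,mb.sum())
rel=(P[m][:,:2]-c[:2])@v;print('ext',rel.min(),rel.max())
s2=np.zeros(g.shape,bool);s2[168:205,210:292]=1
m=s2&(P[...,2]>.034)&(P[...,2]<.05);r=cv2.minAreaRect((P[m][:,:2]*1000).astype(np.float32));print('bar',r)
m=s2&(P[...,2]>.006)&(P[...,2]<.02);r=cv2.minAreaRect((P[m][:,:2]*1000).astype(np.float32));print('foot',r)
m=s2&(P[...,2]>.105)&(P[...,2]<.125);r=cv2.minAreaRect((P[m][:,:2]*1000).astype(np.float32));print('tall',r,np.median(P[m][:,2]),P[m].mean(0))
m=s2&(P[...,2]>.082)&(P[...,2]<.1);m[:,250:]=0;r=cv2.minAreaRect((P[m][:,:2]*1000).astype(np.float32));print('short',r,np.median(P[m][:,2]),P[m].mean(0))
s=bot.read_state();M=R.from_rotvec(s['tcp_rot']).as_matrix();print(M)
Tw=np.array(bot.camera_info('wrist')['extrinsics']);Tt=np.eye(4);Tt[:3,:3]=M;Tt[:3,3]=s['tool_pos'];print(np.linalg.inv(Tt)@Tw)
E
```

```text
roller all [0.4936 0.2621 0.0608] [0.3577 0.9338] -0.365823286330551 415
barrel [0.4959 0.2679 0.0655] [0.3481 0.9375] -0.35556160438948203 214
ext -0.07151072205416835 0.052838824826153256
bar ((533.6878662109375, 19.266468048095703), (51.136695861816406, 154.7785186767578), 2.240675926208496)
foot ((533.6721801757812, 9.191604614257812), (84.40238952636719, 217.98452758789062), 2.409729242324829)
tall ((536.25537109375, -41.543479919433594), (50.17738723754883, 13.744253158569336), 2.7147610187530518) 0.11489684240693543 [ 0.5357 -0.0417  0.1143]
short ((531.1527099609375, 82.09417724609375), (49.24836730957031, 13.995972633361816), 2.533869981765747) 0.09047616358943156 [0.5305 0.0817 0.0904]
[[-0.0009  0.4103  0.9119]
 [-0.0019  0.9119 -0.4103]
 [-1.     -0.0021 -0.0001]]
[[-0.001  -0.2672  0.9636 -0.1203]
 [ 1.     -0.0001  0.001  -0.0012]
 [-0.0002  0.9636  0.2672 -0.0673]
 [ 0.      0.      0.      1.    ]]
```

```bash
cat >> h.py <<'E'
def Rdown(yaw): # tool x down, tool y at yaw
    y=np.array([np.cos(yaw),np.sin(yaw),0]);x=np.array([0,0,-1.]);return np.stack([x,y,np.cross(x,y)],1)
def plan(p,Rt,n,grip=1):
    s=bot.read_state();M=R.from_rotvec(s['tcp_rot']).as_matrix();p0=np.array(s['tool_pos'])
    w=R.from_matrix(M.T@Rt).as_rotvec();print('turn',w.round(3),'shift tool cm',((np.array(p)-p0)@M*100).round(2))
    dp=(np.array(p)-p0)/n
    for i in range(n):
        Mi=M@R.from_rotvec(w*i/n).as_matrix();print(np.r_[(w/n).round(3),(Mi.T@dp*100).round(2),grip].tolist(),',',end='')
    print()
E
python3 - <<'E'
from h import *
plan([.495,.2665,.2],Rdown(-.36),11)
E
```

```text
turn [1.508 0.002 0.002] shift tool cm [  5.25 -22.81  34.21]
[0.137, 0.0, 0.0, 0.48, -2.07, 3.11, 1.0] ,[0.137, 0.0, 0.0, 0.48, -1.63, 3.36, 1.0] ,[0.137, 0.0, 0.0, 0.48, -1.15, 3.56, 1.0] ,[0.137, 0.0, 0.0, 0.48, -0.66, 3.68, 1.0] ,[0.137, 0.0, 0.0, 0.47, -0.15, 3.74, 1.0] ,[0.137, 0.0, 0.0, 0.47, 0.36, 3.72, 1.0] ,[0.137, 0.0, 0.0, 0.47, 0.87, 3.64, 1.0] ,[0.137, 0.0, 0.0, 0.47, 1.36, 3.48, 1.0] ,[0.137, 0.0, 0.0, 0.47, 1.82, 3.27, 1.0] ,[0.137, 0.0, 0.0, 0.47, 2.25, 2.99, 1.0] ,[0.137, 0.0, 0.0, 0.47, 2.64, 2.65, 1.0] ,
```

arm_command(
  series=[
    [[0.14, 0, 0, 0.4, -2.1, 3.1, 1], [0.14, 0, 0, 0.4, -1.6, 3.4, 1], [0.14, 0, 0, 0.4, -1.2, 3.6, 1], [0.14, 0, 0, 0.4, -0.7, 3.7, 1], [0.14, 0, 0, 0.4, -0.2, 3.7, 1], [0.14, 0, 0, 0.4, 0.4, 3.7, 1], [0.14, 0, 0, 0.4, 0.9, 3.6, 1], [0.14, 0, 0, 0.4, 1.4, 3.5, 1], [0.14, 0, 0, 0.4, 1.8, 3.3, 1], [0.14, 0, 0, 0.4, 2.2, 3.0, 1]],
  ],
)

```text
time: 1.1
tool_pos: [0.465, 0.2814, 0.2054]
tcp_rot: [1.419, 1.052, -1.433]
wrist_force: [-0.1, 0.8, -0.4]
width: 0.998
```

```bash
python3 - <<'E'
from h import *
plan([.495,.2665,.2],Rdown(-.36),4)
E
```

```text
turn [0.061 0.007 0.004] shift tool cm [0.53 3.31 0.53]
[0.015, 0.002, 0.001, 0.13, 0.83, 0.13, 1.0] ,[0.015, 0.002, 0.001, 0.13, 0.83, 0.12, 1.0] ,[0.015, 0.002, 0.001, 0.13, 0.83, 0.11, 1.0] ,[0.015, 0.002, 0.001, 0.13, 0.83, 0.1, 1.0] ,
```

arm_command(
  series=[
    [[0.06, 0.007, 0, 0.5, 3.3, 0.5, 1], [0, 0, 0, 0, 0, 0, 1]],
  ],
)

```text
time: 1.3
tool_pos: [0.4963, 0.2616, 0.1987]
tcp_rot: [1.472, 1.014, -1.481]
wrist_force: [-0.1, -0.0, -0.9]
width: 1.001
```

```bash
python3 - <<'E'
from h import *
s=bot.read_state();print(s['tool_pos'],s['tcp_rot'])
im,d,T,K=grab('wrist','w1.png');P=cloud(d,T,K)
np.set_printoptions(precision=4,suppress=True)
c0=np.array([.495,.2665]);u=np.array([.352,.936])
sub=(np.hypot(*(P[...,:2]-c0).transpose(2,0,1))<.085)&(d>0)
Z=P[...,2];m=sub&(Z>.056)&(Z<.075)
print(m.sum(),P[m].mean(0),P[m][:,2].max())
for p in [(c0+u*t).tolist()+[.052] for t in(-.07,-.045,-.033,0,.033,.045,.056)]: print(proj(p,T,K))
E
```

```text
[0.49629906 0.26162782 0.19865599] [ 1.47172734  1.01384165 -1.4809496 ]
3921 [0.496  0.2694 0.0648] 0.071172966173318
[252.5375 248.4699]
[252.2134 221.9377]
[252.0523 208.7525]
[251.5897 170.8853]
[251.096  130.4723]
[250.9082 115.0947]
[250.7318 100.6604]
```

View pics/w1.png

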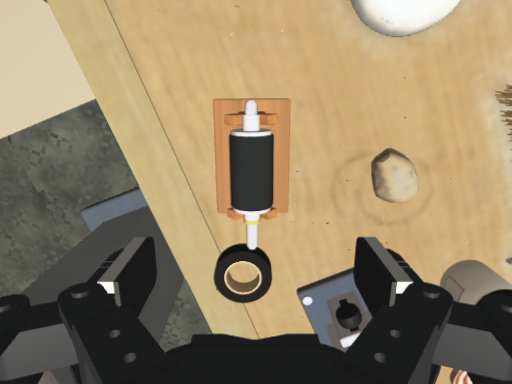

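The wrist image shows the roller's fixed tip at (250,100), the brass ring at (252,218) and the sprung tip at (252,249). These match my estimate of (0.495, 0.2665) with yaw -0.36 to about a pixel.

```bash
python3 - <<'E'
from h import *
plan([.495,.2665,.1],Rdown(-.36),3)
E
```

```text
turn [-0.008  0.004  0.007] shift tool cm [ 9.86 -0.06 -0.44]
[-0.003, 0.001, 0.002, 3.29, -0.02, -0.15, 1.0] ,[-0.003, 0.001, 0.002, 3.29, -0.03, -0.14, 1.0] ,[-0.003, 0.001, 0.002, 3.29, -0.03, -0.14, 1.0] ,
```

arm_command(
  series=[
    [[-0.008, 0.004, 0.007, 3.3, 0, -0.4, 1], [0, 0, 0, 3.3, 0, 0, 1], [0, 0, 0, 3.2, 0, 0, 1], [0, 0, 0, 0, 0, 0, 1]],
  ],
)

```text
time: 1.75
tool_pos: [0.495, 0.2685, 0.0995]
tcp_rot: [1.469, 1.02, -1.464]
wrist_force: [-0.7, 0.1, -0.5]
width: 1.0
```

```bash
python3 - <<'E'
from h import *
plan([.495,.2665,.054],Rdown(-.36),2)
E
```

```text
turn [ 0.004 -0.003 -0.001] shift tool cm [4.55 0.07 0.2 ]
[0.002, -0.002, -0.0, 2.28, 0.04, 0.1, 1.0] ,[0.002, -0.002, -0.0, 2.28, 0.04, 0.1, 1.0] ,
```

arm_command(
  series=[
    [[0.004, -0.003, 0, 2.3, 0.1, 0.2, 1], [0, 0, 0, 2.2, 0, 0, 1], [0, 0, 0, 0, 0, 0, 0.7], [0, 0, 0, 0, 0, 0, 0.3], [0, 0, 0, 0, 0, 0, 0.3], [0, 0, 0, 0, 0, 0, 0.3], [0, 0, 0, 0, 0, 0, 0.2], [0, 0, 0, 0, 0, 0, 0.2]],
  ],
  newtons=60,
)

```text
time: 2.55
tool_pos: [0.4975, 0.272, 0.0634]
tcp_rot: [1.473, 1.019, -1.456]
wrist_force: [-0.3, -0.6, -2.3]
width: 0.4
```

```bash
python3 - <<'E'
from h import *
s=bot.read_state();print(s['width'],s['wrist_force'],s['tool_pos'])
grab('wrist','w2.png')
E
```

```text
0.4003961957498224 [-0.28987427 -0.6388374  -2.33617821] [0.4974836  0.27202588 0.0634305 ]
```

View pics/w2.png

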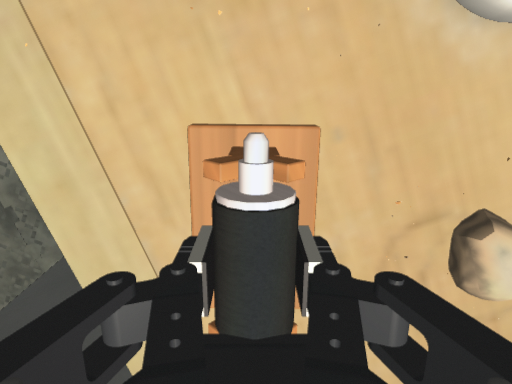

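The grip landed high: the TCP is at z = 0.063 instead of 0.054, about 8 mm above the axis, and shifted 6 mm along the roller. I'll open and re-grip.

arm_command(
  series=[
    [[0, 0, 0, 0, 0, 0, 1], [0, 0, 0, 0, 0, 0, 1], [0, 0, 0, 0, 0, 0, 1]],
  ],
)

```text
time: 2.9
tool_pos: [0.4983, 0.2722, 0.0643]
tcp_rot: [1.475, 1.019, -1.454]
wrist_force: [-0.8, -0.3, -0.0]
width: 0.893
```

```bash
python3 - <<'E'
from h import *
print(bot.read_state()['width'])
plan([.495,.2665,.054],Rdown(-.36),1)
E
```

```text
0.8934355098926225
turn [ 0.006 -0.009 -0.008] shift tool cm [ 1.02 -0.12  0.65]
[0.006, -0.009, -0.008, 1.02, -0.12, 0.65, 1.0] ,
```

arm_command(
  series=[
    [[0.006, -0.009, -0.008, 1.0, -0.1, 0.7, 1], [0, 0, 0, 0, 0, 0, 1]],
  ],
)

```text
time: 3.1
tool_pos: [0.495, 0.2656, 0.0538]
tcp_rot: [1.469, 1.017, -1.47]
wrist_force: [-0.5, 0.9, -0.3]
width: 1.001
```

```bash
python3 - <<'E'
from h import *
plan([.495,.2665,.053],Rdown(-.36),1)
E
```

```text
turn [-0.     0.001  0.   ] shift tool cm [ 0.08 -0.03 -0.08]
[-0.0, 0.001, 0.0, 0.08, -0.03, -0.08, 1.0] ,
```

Now placed right. I'll close, holding position with small steps.

arm_command(
  series=[
    [[0, 0, 0, 0.1, 0, 0, 0.6], [0, 0, 0, 0, 0, 0, 0.2], [0, 0, 0, 0, 0, 0, 0.2]],
  ],
  newtons=60,
)

```text
time: 3.4
tool_pos: [0.4947, 0.2652, 0.0519]
tcp_rot: [1.468, 1.017, -1.472]
wrist_force: [0.5, 0.5, 0.5]
width: 0.512
```

```bash
python3 - <<'E'
from h import *
print(bot.read_state()['width'])
plan([.495,.2665,.053],Rdown(-.36),1)
E
```

```text
0.5119037097357768
turn [-0.001  0.002  0.001] shift tool cm [-0.11 -0.02 -0.14]
[-0.001, 0.002, 0.001, -0.11, -0.02, -0.14, 1.0] ,
```

arm_command(
  series=[
    [[0, 0, 0, 0, 0, 0, 0.2], [0, 0, 0, 0, 0, 0, 0.2], [0, 0, 0, 0, 0, 0, 0.2]],
  ],
)

```text
time: 3.7
tool_pos: [0.4943, 0.2653, 0.0521]
tcp_rot: [1.468, 1.017, -1.473]
wrist_force: [-0.8, 0.3, -0.6]
width: 0.406
```

```bash
python3 - <<'E'
from h import *
s=bot.read_state();print(s['width'],s['wrist_force'])
plan([.495,.2665,.053],Rdown(-.36),1)
E
```

```text
0.4063885446911293 [-0.82428805  0.33665338 -0.58175429]
turn [-0.001  0.002  0.002] shift tool cm [-0.09  0.02 -0.14]
[-0.001, 0.002, 0.002, -0.09, 0.02, -0.14, 1.0] ,
```

arm_command(
  series=[
    [[0, 0, 0, -2, 0, 0, 0.2], [0, 0, 0, -4, 0, 0, 0.2], [0, 0, 0, -4, 0, 0, 0.2], [0, 0, 0, -2, 0, 0, 0.2], [0, 0, 0, 0, 0, 0, 0.2]],
  ],
)

```text
time: 4.2
tool_pos: [0.4921, 0.264, 0.1716]
tcp_rot: [1.46, 1.018, -1.48]
wrist_force: [0.7, -0.5, -2.3]
width: 0.406
```

```bash
python3 - <<'E'
from h import *
s=bot.read_state();print(s['width'],s['wrist_force'],s['torque'])
im,d,T,K=grab('wrist','w3.png');
M=R.from_rotvec(s['tcp_rot']).as_matrix();t=np.array(s['tool_pos'])
P=(cloud(d,T,K)-t)@M   # tool coords
np.set_printoptions(precision=1,suppress=True,linewidth=200)
for v in range(90,250,6): print(v,(P[v,256]*1000),im[v,256])
# stand
ys=np.array([-.042,.999]);c=np.array([.5337,.0203])
p=c+ys*.018
plan([p[0],p[1],.175],Rdown(.042),8,.2)
E
```

```text
0.405958299714872 [ 0.69864237 -0.50281463 -2.34105667] [-0.00269456 -0.11203397 -0.03706155]
90 [170.2   1.3 -68.6] [133 190 225]
96 [170.8   1.3 -63.8] [142 201 231]
102 [161.5   1.3 -59.1] [110 168 228]
108 [161.2   1.3 -54.3] [112 168 228]
114 [  2.6   0.9 -59.2] [ 66  82 105]
120 [ -3.6   0.8 -57.5] [244 244 245]
126 [ -3.6   0.8 -55.5] [251 249 246]
132 [ -4.7   0.8 -53.5] [251 249 246]
138 [ -5.2   0.8 -51.5] [252 248 246]
144 [ -5.5   0.8 -49.5] [252 249 246]
150 [ -6.1   0.8 -47.5] [254 251 250]
156 [ -7.1   0.8 -45.6] [254 251 250]
162 [ -6.6   0.8 -43.4] [254 251 250]
168 [ -7.    0.8 -41.3] [254 251 250]
174 [ -7.1   0.8 -39.2] [254 251 250]
180 [ -8.    0.8 -37.3] [254 251 250]
186 [-12.    0.8 -36.2] [111 115 124]
192 [-15.5   0.8 -35.2] [254 253 252]
198 [-15.9   0.8 -33.3] [246 239 237]
204 [-18.    0.8 -31.9] [61 61 58]
210 [-17.6   0.8 -29.7] [60 61 59]
216 [-16.5   0.8 -27.2] [59 59 56]
222 [-17.6   0.8 -25.5] [58 60 57]
228 [-17.1   0.8 -23.2] [60 61 58]
234 [-16.1   0.8 -20.5] [59 61 58]
240 [-16.5   0.8 -18.5] [59 58 55]
246 [-16.5   0.8 -16.3] [59 59 57]
turn [-0.4  0.   0. ] shift tool cm [-0.4 11.8 19.6]
[-0.05, 0.001, 0.001, -0.05, 1.48, 2.45, 0.2] ,[-0.05, 0.001, 0.001, -0.05, 1.35, 2.52, 0.2] ,[-0.05, 0.001, 0.001, -0.05, 1.23, 2.59, 0.2] ,[-0.05, 0.001, 0.001, -0.05, 1.09, 2.65, 0.2] ,[-0.05, 0.001, 0.001, -0.05, 0.96, 2.7, 0.2] ,[-0.05, 0.001, 0.001, -0.06, 0.82, 2.74, 0.2] ,[-0.05, 0.001, 0.001, -0.06, 0.68, 2.78, 0.2] ,[-0.05, 0.001, 0.001, -0.06, 0.54, 2.81, 0.2] ,
```

View pics/w3.png

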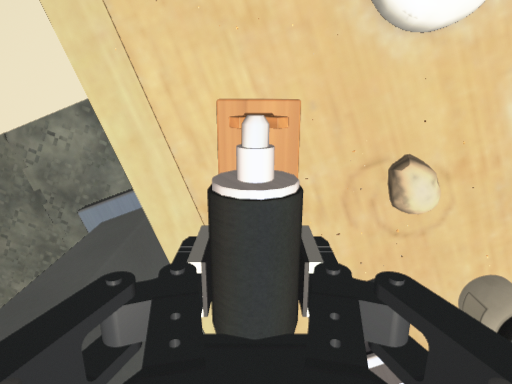

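The roller is held level, with the fixed tip at tool z of about -57.5 mm, so its origin sits about 1.5 mm toward the fixed side of the TCP. Next I move above the stand.

arm_command(
  series=[
    [[-0.05, 0, 0, 0, 1.5, 2.5, 0.2], [-0.05, 0, 0, 0, 1.4, 2.5, 0.2], [-0.05, 0, 0, 0, 1.2, 2.6, 0.2], [-0.05, 0, 0, 0, 1.1, 2.7, 0.2], [-0.05, 0, 0, 0, 1.0, 2.7, 0.2], [-0.05, 0, 0, 0, 0.8, 2.7, 0.2], [-0.05, 0, 0, 0, 0.7, 2.8, 0.2], [-0.05, 0, 0, 0, 0.5, 2.0, 0.2], [0, 0, 0, 0, 0, 0, 0.2]],
  ],
)

```text
time: 5.15
tool_pos: [0.5237, 0.0369, 0.1488]
tcp_rot: [1.138, 1.26, -1.199]
wrist_force: [-1.0, 0.2, -2.9]
width: 0.406
```

```bash
cat >> h.py <<'E'
YS=np.array([-.042,.9991]);C=np.array([.5337,.0203])
def st(s,z,n=1,x=0):
    p=C+YS*s+np.array([YS[1],-YS[0]])*x; plan([p[0],p[1],z],Rdown(.042),n,.2)
def where():
    s=bot.read_state();p=np.array(s['tool_pos']);r=p[:2]-C
    print('stand x %.4f y %.4f z %.4f'%(r@[YS[1],-YS[0]],r@YS,p[2]),'F',np.round(s['wrist_force'],1),'T',np.round(s['torque'],2),'w',round(s['width'],3),'t',s['time'])
E
python3 - <<'E'
from h import *
where();st(.016,.15)
im,d,T,K=grab('wrist','w4.png');grab('top');
where()
E
```

```text
stand x -0.0093 y 0.0170 z 0.1488 F [-1.   0.2 -2.9] T [ 0.02 -0.05 -0.02] w 0.406 t 5.15
turn [0.018 0.009 0.041] shift tool cm [-0.16  0.92  0.11]
[0.018, 0.009, 0.041, -0.16, 0.92, 0.11, 0.2] ,
stand x -0.0100 y 0.0190 z 0.1488 F [ 0.4 -0.2 -2.8] T [ 0.03  0.04 -0.03] w 0.405 t 5.25
```

View pics/w4.png

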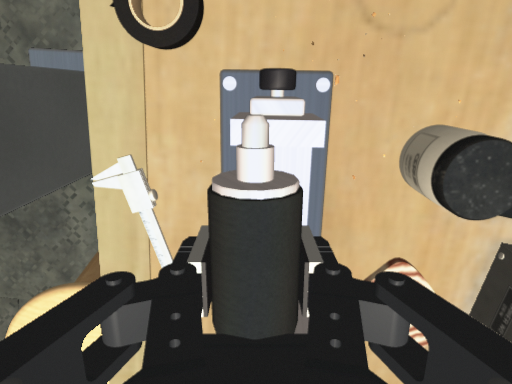

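The wrist view shows the short cheek at about (231–326, 116–147), behind the fixed pin. I'll measure it from this closer view.

```bash
python3 - <<'E'
from h import *
im,d,T,K=load('wrist');P=cloud(d,T,K)
np.set_printoptions(precision=4,suppress=True)
r=P[...,:2]-C;X=r@np.array([YS[1],-YS[0]]);Y=r@YS;Z=P[...,2]
m=np.zeros(d.shape,bool);m[90:165,215:345]=1;m&=(Z>.08)&(Z<.1)&(abs(X)<.035)&(Y>.05)&(Y<.08)
print(m.sum(),np.median(Z[m]));rr=cv2.minAreaRect((np.stack([X[m],Y[m]],1)*1000).astype(np.float32));print(rr)
print(np.percentile(X[m],[0.5,99.5]),np.percentile(Y[m],[.5,99.5]))
m2=np.zeros(d.shape,bool);m2[60:165,200:345]=1;m2&=(Z>.005)&(Z<.02)&(Y>.05);print('foot x',np.percentile(X[m2],[.5,99.5]),Y[m2].max(),np.median(Z[m2]))
st(.016,.15)
E
```

```text
1893 0.09101337915889757
((-0.6756305694580078, 62.67050552368164), (50.18851089477539, 14.26609992980957), 0.1460820883512497)
[-0.0257  0.024 ] [0.0557 0.0697]
foot x [-0.0425  0.0408] 0.0988589451473213 0.011631903274537947
turn [0.018 0.007 0.042] shift tool cm [-0.16  0.99  0.31]
[0.018, 0.007, 0.042, -0.16, 0.99, 0.31, 0.2] ,
```

arm_command(
  series=[
    [[0.018, 0.007, 0.042, 0, 1.0, 0.3, 0.2], [0, 0, 0, 1.5, 0, 0, 0.2]],
  ],
)

```text
time: 5.45
tool_pos: [0.5339, 0.0383, 0.1331]
tcp_rot: [1.181, 1.227, -1.177]
wrist_force: [0.8, -0.6, -2.7]
width: 0.401
```

```bash
python3 - <<'E'
from h import *
where();st(.016,.104)
E
```

```text
stand x 0.0009 y 0.0180 z 0.1331 F [ 0.8 -0.6 -2.7] T [ 0.   -0.01 -0.07] w 0.401 t 5.45
turn [-0.001 -0.001 -0.003] shift tool cm [ 2.91 -0.1   0.2 ]
[-0.001, -0.001, -0.003, 2.91, -0.1, 0.2, 0.2] ,
```

arm_command(
  series=[
    [[0, 0, 0, 1.4, -0.1, 0.2, 0.2], [0, 0, 0, 1.4, 0, 0, 0.2], [0, 0, 0, 0, 0, 0, 0.2]],
  ],
)

```text
time: 5.75
tool_pos: [0.5294, 0.0396, 0.0999]
tcp_rot: [1.178, 1.233, -1.18]
wrist_force: [-1.0, -1.0, -2.6]
width: 0.404
```

```bash
python3 - <<'E'
from h import *
where();grab('scene');im=load('scene')[0]
cv2.imwrite('pics/s1.png',cv2.resize(im[140:240,180:310],None,fx=6,fy=6,interpolation=cv2.INTER_CUBIC));where();st(-.003,.103)
E
```

```text
stand x -0.0035 y 0.0194 z 0.0999 F [-1.  -1.  -2.6] T [-0.3   0.12  0.02] w 0.404 t 5.75
stand x -0.0029 y 0.0193 z 0.1008 F [-0.6 -1.5 -2.5] T [-0.02  0.02  0.04] w 0.408 t 5.8
turn [ 0.    -0.002  0.003] shift tool cm [-0.22  0.29  2.23]
[0.0, -0.002, 0.003, -0.22, 0.29, 2.23, 0.2] ,
```

View pics/s1.png

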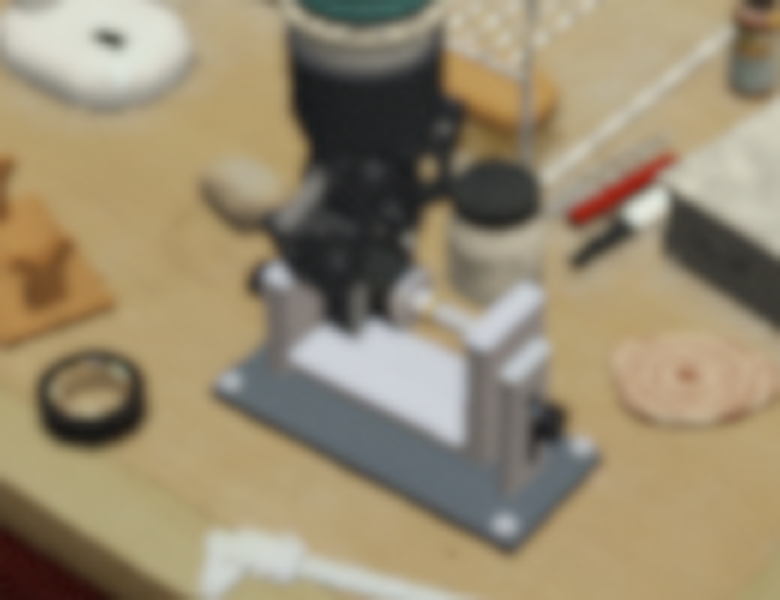

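arm_command(
  series=[
    [[0, 0, 0, -0.3, 0.3, 0.8, 0.2], [0, 0, 0, 0, 0, 0.7, 0.2]],
  ],
)

```text
time: 6.0
tool_pos: [0.5339, 0.026, 0.1043]
tcp_rot: [1.178, 1.235, -1.177]
wrist_force: [0.5, 5.0, -2.8]
width: 0.406
```

```bash
python3 - <<'E'
from h import *
where();st(-.003,.102)
E
```

```text
stand x 0.0005 y 0.0057 z 0.1043 F [ 0.5  5.  -2.8] T [ 0.68 -0.05  0.01] w 0.406 t 6.0
turn [ 0.002 -0.004  0.003] shift tool cm [ 0.23 -0.05  0.87]
[0.002, -0.004, 0.003, 0.23, -0.05, 0.87, 0.2] ,
```

arm_command(
  series=[
    [[0, 0, 0, 0, 0, 0.6, 0.2], [0, 0, 0, 0.1, 0, 0.5, 0.2]],
  ],
)

```text
time: 6.2
tool_pos: [0.5346, 0.016, 0.1042]
tcp_rot: [1.183, 1.237, -1.176]
wrist_force: [-1.8, 7.8, -2.4]
width: 0.405
```

```bash
python3 - <<'E'
from h import *
where();st(-.0045,.102)
im,d,T,K=grab('wrist','w5.png');where();P=cloud(d,T,K)
r=P[...,:2]-C;X=r@np.array([YS[1],-YS[0]]);Y=r@YS;Z=P[...,2]
for v in range(100,215,5): print(v,np.round(1000*np.array([X[v,256],Y[v,256],Z[v,256]]),1),im[v,256])
E
```

```text
stand x 0.0008 y -0.0043 z 0.1042 F [-1.8  7.8 -2.4] T [ 1.06  0.28 -0.04] w 0.405 t 6.2
turn [-0.    -0.008  0.002] shift tool cm [ 0.22 -0.08  0.02]
[-0.0, -0.008, 0.002, 0.22, -0.08, 0.02, 0.2] ,
stand x 0.0008 y -0.0048 z 0.1042 F [-1.   7.1 -1.1] T [ 1.08  0.14 -0.01] w 0.404 t 6.25
100 [ 1.2 59.5 90.5] [250 243 241]
105 [ 1.2 57.6 90.6] [250 241 239]
110 [ 1.2 55.7 91.3] [249 240 238]
115 [  1.2  54.7 107.1] [158 166 175]
120 [  1.2  53.1 108.6] [225 224 226]
125 [  1.2  51.4 108.5] [237 232 228]
130 [  1.2  49.7 108.4] [238 232 228]
135 [  1.2  48.1 109.7] [239 233 229]
140 [  1.2  46.2 108.1] [240 232 228]
145 [  1.2  44.5 109.1] [239 233 228]
150 [  1.2  43.1 111.2] [247 238 235]
155 [  1.2  41.3 110.7] [248 239 235]
160 [  1.2  39.7 111.4] [247 238 235]
165 [  1.2  38.  111.7] [247 238 235]
170 [  1.2  36.1 111.2] [248 238 235]
175 [  1.2  34.3 111.2] [248 238 235]
180 [  1.2  32.3 110.5] [247 237 235]
185 [  1.2  31.8 115.6] [ 89  93 100]
190 [  1.2  31.4 120.5] [226 221 220]
195 [  1.2  29.4 119.2] [249 243 241]
200 [  1.2  28.1 120.9] [32 33 34]
205 [  1.2  26.5 121.1] [50 51 48]
210 [  1.2  25.1 122.1] [51 52 48]
```

View pics/w5.png

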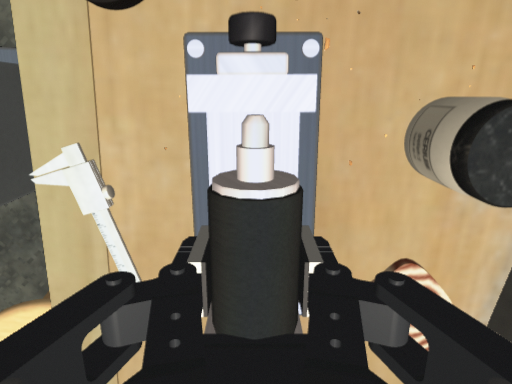

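The fixed tip (256,115) is at stand y of about 54.3, just inside the short cheek's face at about 55.5. It also sits about 1.5 mm to +x. I'll correct both, then go down.

arm_command(
  series=[
    [[0, 0, 0, 0, -0.2, 0.15, 0.2], [0, 0, 0, 0.4, 0, 0, 0.2]],
  ],
)

```text
time: 6.45
tool_pos: [0.5348, 0.0154, 0.1025]
tcp_rot: [1.192, 1.235, -1.173]
wrist_force: [-1.3, 7.6, 0.3]
width: 0.406
```

```bash
python3 - <<'E'
from h import *
where();st(-.0055,.09,x=-.0008)
E
```

```text
stand x 0.0009 y -0.0050 z 0.1025 F [-1.3  7.6  0.3] T [ 1.02  0.17 -0.01] w 0.406 t 6.45
turn [-0.004 -0.013 -0.003] shift tool cm [ 1.25 -0.17  0.07]
[-0.004, -0.013, -0.003, 1.25, -0.17, 0.07, 0.2] ,
```

arm_command(
  series=[
    [[0, -0.013, 0, 0.6, -0.3, 0.1, 0.2], [0, 0, 0, 0.6, -0.1, 0.1, 0.2]],
  ],
)

```text
time: 6.65
tool_pos: [0.5341, 0.0149, 0.0936]
tcp_rot: [1.191, 1.222, -1.173]
wrist_force: [-1.9, 7.4, -0.2]
width: 0.404
```

```bash
python3 - <<'E'
from h import *
where();st(-.0055,.083,x=-.0008)
E
```

```text
stand x 0.0002 y -0.0054 z 0.0936 F [-1.9  7.4 -0.2] T [ 1.05  0.13 -0.05] w 0.404 t 6.65
turn [-0.006 -0.004 -0.01 ] shift tool cm [ 1.06 -0.11  0.01]
[-0.006, -0.004, -0.01, 1.06, -0.11, 0.01, 0.2] ,
```

arm_command(
  series=[
    [[0, 0, 0, 0.6, -0.2, 0.1, 0.2], [0, 0, 0, 0.6, -0.1, 0.1, 0.2]],
  ],
)

```text
time: 6.85
tool_pos: [0.5341, 0.0146, 0.0845]
tcp_rot: [1.199, 1.219, -1.168]
wrist_force: [-1.4, 8.0, 0.1]
width: 0.405
```

```bash
python3 - <<'E'
from h import *
where();st(-.0055,.0787,x=-.0008)
im,d,T,K=grab('wrist','w6.png');P=cloud(d,T,K)
r=P[...,:2]-C;X=r@np.array([YS[1],-YS[0]]);Y=r@YS;Z=P[...,2]
for v in range(80,215,5): print(v,np.round(1000*np.array([X[v,255],Y[v,255],Z[v,255]]),1),im[v,255])
where()
E
```

```text
stand x 0.0002 y -0.0057 z 0.0845 F [-1.4  8.   0.1] T [0.99 0.08 0.05] w 0.405 t 6.85
turn [-0.008 -0.009 -0.017] shift tool cm [ 0.58 -0.11 -0.02]
[-0.008, -0.009, -0.017, 0.58, -0.11, -0.02, 0.2] ,
80 [ 0.7 64.8 90.4] [248 239 236]
85 [ 0.7 63.2 91.6] [248 239 237]
90 [ 0.7 61.6 91. ] [250 241 239]
95 [ 0.7 60.  90.4] [249 241 239]
100 [ 0.7 58.4 91.1] [250 242 240]
105 [ 0.7 56.8 91.1] [249 240 238]
110 [ 1.4 53.2 43.7] [247 238 235]
115 [ 0.7 53.3 86.5] [165 173 182]
120 [ 0.7 51.7 88.2] [225 224 226]
125 [ 0.6 50.  89.1] [236 232 227]
130 [ 0.6 48.3 89.2] [238 232 228]
135 [ 0.6 46.6 89.3] [239 232 228]
140 [ 0.6 44.7 87.7] [240 232 228]
145 [ 0.6 43.  88.5] [241 232 228]
150 [ 0.5 41.7 90.9] [247 237 234]
155 [ 0.5 40.  91.2] [247 237 234]
160 [ 0.5 38.1 90.7] [247 237 233]
165 [ 0.5 36.2 90.2] [246 236 233]
170 [ 0.5 34.7 91.3] [247 237 234]
175 [ 0.5 32.6 90.3] [247 237 234]
180 [ 0.5 30.7 89.9] [247 237 234]
185 [ 0.4 30.4 95.9] [ 90  93 101]
190 [  0.3  29.8 100. ] [241 237 235]
195 [  0.3  28.1 100. ] [247 241 239]
200 [  0.2  26.8 101.2] [42 46 43]
205 [  0.2  25.3 101.9] [47 49 46]
210 [  0.2  23.8 102.7] [49 50 47]
stand x -0.0003 y -0.0058 z 0.0835 F [ 2.3  7.4 -5.7] T [ 1.09 -0.31  0.15] w 0.404 t 6.9
```

View pics/w6.png

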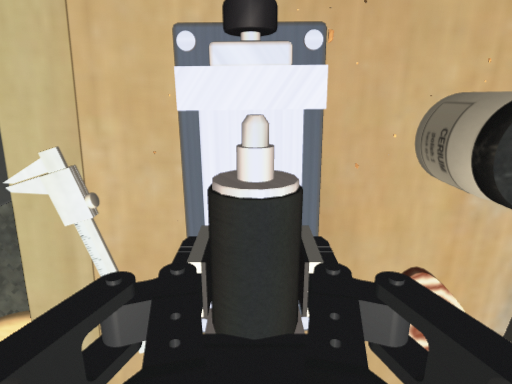

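arm_command(
  series=[
    [[0, 0, 0, 0.4, -0.3, 0, 0.2], [0, 0, 0, 0.3, -0.3, 0, 0.2]],
  ],
)

```text
time: 7.1
tool_pos: [0.532, 0.0151, 0.0793]
tcp_rot: [1.206, 1.215, -1.161]
wrist_force: [1.6, 5.6, 1.2]
width: 0.406
```

```bash
python3 - <<'E'
from h import *
where();st(-.0055,.0787,x=-.0008)
E
```

```text
stand x -0.0019 y -0.0051 z 0.0793 F [1.6 5.6 1.2] T [ 0.67 -0.35  0.18] w 0.406 t 7.1
turn [-0.01  -0.012 -0.025] shift tool cm [0.06 0.11 0.04]
[-0.01, -0.012, -0.025, 0.06, 0.11, 0.04, 0.2] ,
```

The spring force fell from about 7.5 to 5.6 N, so the sprung pin has dropped into its recess. Now I move the fixed pin toward the short cheek.

arm_command(
  series=[
    [[-0.01, -0.012, -0.02, 0.05, 0.1, -0.3, 0.2], [0, 0, 0, 0, 0, -0.2, 0.2]],
  ],
)

```text
time: 7.3
tool_pos: [0.5337, 0.0204, 0.0804]
tcp_rot: [1.182, 1.224, -1.175]
wrist_force: [0.8, 4.1, -2.8]
width: 0.402
```

```bash
python3 - <<'E'
from h import *
where();st(.0045,.0787,x=-.0013)
E
```

```text
stand x -0.0000 y 0.0001 z 0.0804 F [ 0.8  4.1 -2.8] T [ 0.7  -0.06  0.08] w 0.402 t 7.3
turn [-0.001 -0.    -0.006] shift tool cm [ 0.17 -0.13 -0.44]
[-0.001, -0.0, -0.006, 0.17, -0.13, -0.44, 0.2] ,
```

arm_command(
  series=[
    [[0, 0, 0, 0.1, -0.1, -0.3, 0.2], [0, 0, 0, 0.1, 0, -0.2, 0.2]],
  ],
)

```text
time: 7.5
tool_pos: [0.5336, 0.0241, 0.0794]
tcp_rot: [1.179, 1.222, -1.174]
wrist_force: [-1.9, -8.8, 1.5]
width: 0.404
```

```bash
python3 - <<'E'
from h import *
where();st(.0045,.0787,x=-.0013)
im,d,T,K=grab('wrist','w7.png');where();P=cloud(d,T,K)
r=P[...,:2]-C;Y=r@YS;Z=P[...,2]
for v in range(100,195,5): print(v,np.round(1000*np.array([Y[v,255],Z[v,255]]),1),im[v,255])
E
```

```text
stand x 0.0001 y 0.0038 z 0.0794 F [-1.9 -8.8  1.5] T [-1.32  0.34  0.12] w 0.404 t 7.5
turn [ 0.     0.003 -0.007] shift tool cm [ 0.07 -0.14 -0.07]
[0.0, 0.003, -0.007, 0.07, -0.14, -0.07, 0.2] ,
stand x 0.0001 y 0.0037 z 0.0793 F [-1.8 -5.   1.1] T [-0.57  0.15  0.12] w 0.405 t 7.55
100 [68.2 92.6] [249 240 237]
105 [66.6 90.5] [249 240 238]
110 [65.  90.4] [250 242 240]
115 [63.5 91.9] [248 239 236]
120 [61.9 90.9] [249 240 238]
125 [60.3 90.9] [250 242 239]
130 [58.8 91.9] [250 241 239]
135 [57.2 91.9] [250 241 239]
140 [55.6 92.1] [246 236 233]
145 [52.9 85.1] [240 231 227]
150 [51.4 86.5] [240 227 225]
155 [49.6 86.2] [247 237 234]
160 [48.1 87.1] [247 237 234]
165 [46.1 86.1] [247 237 234]
170 [44.6 87.1] [247 237 234]
175 [42.5 85.9] [247 237 234]
180 [40.6 85.7] [247 237 234]
185 [39.6 88.8] [87 91 98]
190 [39.6 94.9] [ 97 102 109]
```

View pics/w7.png

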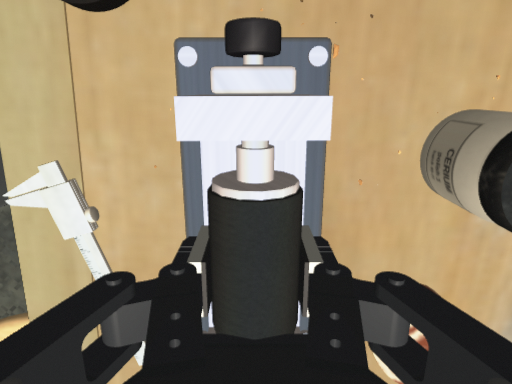

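The y force reversed to about -9 N and the hub is about 4 mm from the cheek face, as it should be, so the fixed pin is bottomed in its recess. Now I release.

arm_command(
  series=[
    [[0, 0, 0, 0, 0, 0.05, 0.4], [0, 0, 0, 0, 0, 0, 0.6], [0, 0, 0, 0, 0, 0, 1], [0, 0, 0, 0, 0, 0, 1], [0, 0, 0, 0, 0, 0, 1]],
  ],
)

```text
time: 8.05
tool_pos: [0.5351, 0.0223, 0.0806]
tcp_rot: [1.18, 1.218, -1.173]
wrist_force: [-0.2, 0.5, -0.0]
width: 0.998
```

```bash
python3 - <<'E'
from h import *
where();grab('wrist','w8.png')
E
```

```text
stand x 0.0015 y 0.0020 z 0.0806 F [-0.2  0.5 -0. ] T [-0.01  0.02 -0.02] w 0.998 t 8.05
```

View pics/w8.png

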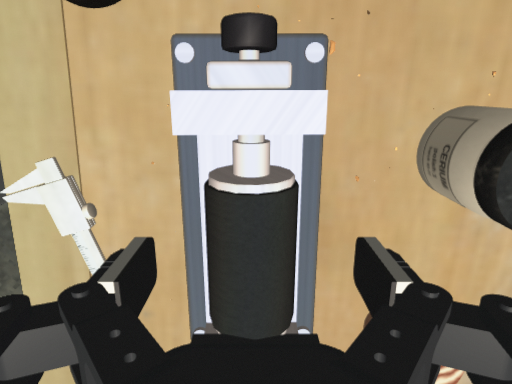

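The gripper is open and the roller stays up, with its hub centred at (251,157) between the cheeks and the fixed pin in the short cheek. I'll back straight up and check from a distance.

arm_command(
  series=[
    [[0, 0, 0, -2, 0, 0, 1], [0, 0, 0, -3, 0, 0, 1], [0, 0, 0, -4, 0, 0, 1], [0, 0, 0, -4, 0, 0, 1], [0, 0, 0, -4, 0, -3, 1], [0, 0, 0, 0, 0, -5, 1], [0, 0, 0, 0, 0, -5, 1], [0, 0, 0, 0, 0, 0, 1]],
  ],
)

```text
time: 8.9
tool_pos: [0.5286, 0.1559, 0.2578]
tcp_rot: [1.186, 1.216, -1.174]
wrist_force: [-0.2, -1.3, -0.2]
width: 0.999
```

```bash
python3 - <<'E'
from h import *
where()
im,d,T,K=grab('wrist','w9.png');grab('scene');im2=load('scene')[0]
cv2.imwrite('pics/s2.png',cv2.resize(im2[140:240,180:310],None,fx=6,fy=6,interpolation=cv2.INTER_CUBIC))
im3,d,T,K=grab('top');cv2.imwrite('pics/t2.png',cv2.resize(im3[165:235,200:300],None,fx=7,fy=7,interpolation=cv2.INTER_CUBIC))
E
```

```text
stand x 0.0006 y 0.1357 z 0.2578 F [-0.2 -1.3 -0.2] T [-0.   -0.01 -0.02] w 0.999 t 8.9
```

View pics/w9.png

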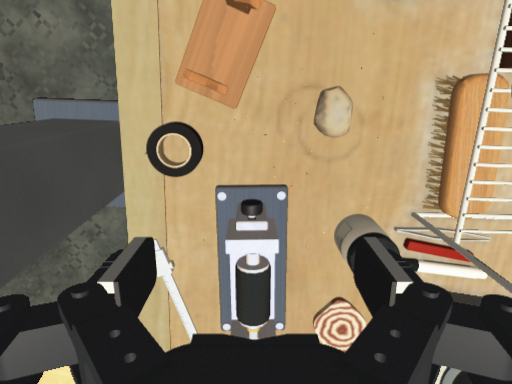

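View pics/s2.png

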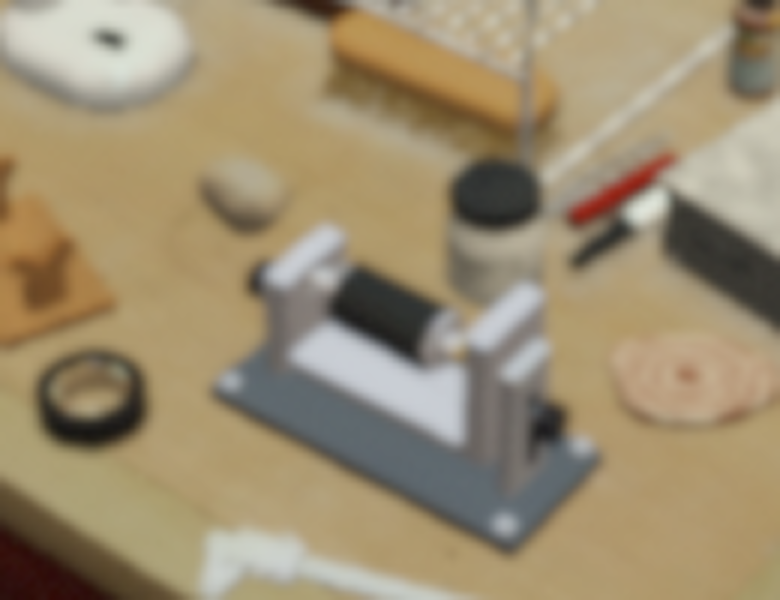

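View pics/t2.png

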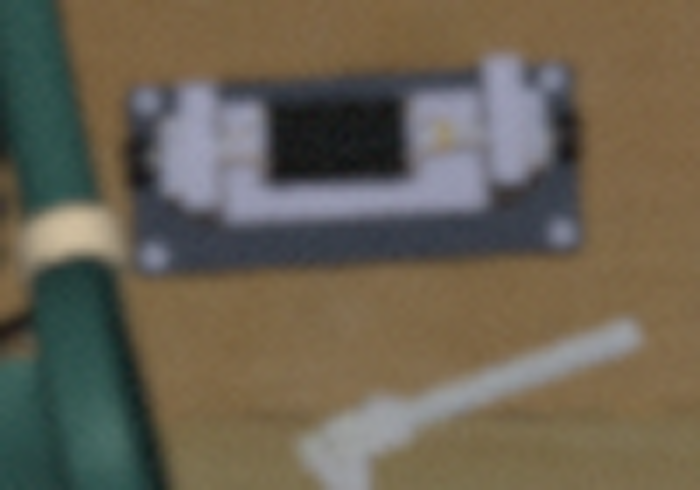

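All three views show the roller level between the cheeks: the barrel is at (253,291) in the wrist view, with the brass ring toward the tall cheek. I'll check the numbers.

```bash
python3 - <<'E'
from h import *
for n,(r0,r1,c0,c1) in {'top':(170,200,215,290),'wrist':(200,340,205,300)}.items():
    im,d,T,K=load(n);P=cloud(d,T,K);r=P[...,:2]-C;X=r@np.array([YS[1],-YS[0]]);Y=r@YS;Z=P[...,2];g=im.max(2)
    w=np.zeros(d.shape,bool);w[r0:r1,c0:c1]=1
    b=w&(g<80)&(Z>.085)&(Z<.105)&(abs(X)<.02)&(abs(Y)<.05)
    print(n,'barrel Y',np.percentile(Y[b],[1,50,99]).round(4),'X',np.median(X[b]).round(4),'ztop',np.percentile(Z[b],95).round(4),np.polyfit(Y[b],Z[b],1).round(3))
    if n=='wrist':
        for v in range(228,330,3): print(v,np.round(1000*np.array([Y[v,253],Z[v,253]]),1),im[v,253])
E
```

```text
top barrel Y [-0.0199  0.0068  0.0349] X -0.0013 ztop 0.0977 [0.023 0.092]
wrist barrel Y [-0.0217  0.0079  0.0355] X -0.0003 ztop 0.0956 [0.012 0.092]
228 [72.4 71.4] [248 238 235]
231 [70.4 74.2] [ 99 103 111]
234 [69.9 80.3] [ 91  95 102]
237 [69.3 85.9] [ 90  95 101]
240 [68.5 90.7] [239 227 225]
243 [65.8 91.6] [250 241 239]
246 [62.7 91.6] [249 241 239]
249 [58.8 90. ] [250 243 241]
252 [56.4 91.4] [247 237 235]
255 [50.2 85.5] [245 234 231]
258 [46.8 85.1] [247 238 235]
261 [43.2 84.4] [247 238 235]
264 [40.7 85.8] [245 235 232]
267 [39.7 89.9] [ 89  94 101]
270 [38.9 94. ] [222 211 210]
273 [36.7 95.8] [142 132 130]
276 [33.3 95.4] [48 49 45]
279 [29.7 94.8] [49 51 48]
282 [27.  95.7] [49 51 49]
285 [23.4 95.3] [49 50 46]
288 [19.5 94.3] [49 49 46]
291 [16.7 95.1] [49 49 46]
294 [13.9 95.7] [50 50 48]
297 [10.3 95.4] [51 49 47]
300 [ 7.1 95.5] [50 51 48]
303 [ 3.  94.6] [50 50 47]
306 [-0.1 95. ] [50 50 47]
309 [-4.1 94.1] [51 51 48]
312 [-7.2 94.7] [50 51 48]
315 [-11.7  93.2] [50 50 47]
318 [-13.5  95.4] [49 50 48]
321 [-17.8  94.4] [50 50 47]
324 [-20.4  95.6] [49 50 47]
327 [-33.2  84. ] [245 238 236]
```

```bash
python3 -c "
from workcell import bot
print(bot.finish_job())"
```

```text
the job is handed in; nothing more can be done
None
```

The roller is home in the stand, with the sprung pin in the tall cheek and the fixed pin in the short one. The gripper is open and clear, and I handed the job in at about 9 s.

- **Grasp:** my first grip landed about 8 mm too high, so I opened and gripped again before lifting the roller from its cradle.
- **Fitting:** I pressed the sprung pin against the tall cheek (about 7.5 N) and lowered the roller. The sprung pin dropped into its recess, shown by the force falling to 5.6 N. I then moved the roller until the fixed pin bottomed; the force at that point peaked at about 9 N.
- **Last checks:** the roller origin is at about y = +6 mm in the stand frame, once corrected for a measured 0.5 mm offset. The hub is about 4 mm from the short cheek's face. The axis is level at about 77 mm, with both pins resting low in the recesses (centres at about 79 mm).
- **Surroundings:** the last pictures show no change to the nearby bystanders. I didn't go near the blue look-alike.

No final check failed. The plunger has no direct reading, so the evidence that both pins are home is the forces and the camera geometry.

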